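# Clear the post cap and offer up the microscope bracket

## Task

First take the blue dust cap off the post of the microscope stand and put it into the open drawer, letting it go there. Then grip the grey bracket by its bar at the balance point (orange band), lift it, and hold it level a few centimetres clear above the post, its clamp hub centred over the post and its ring over the round stage, ready to be lowered on; finish while still holding it there, touching nothing else with it, and leave the bottle, jar and dish where they are.

Things in the scene. Friction and masses are not known exactly. Their poses are not given: they have to be found in the camera images.
- post_top (a point): Centre of the top end of the stand's bare steel post (30 mm diameter, top 105 mm above the table), here hidden under the dust cap. The stand is fixed: a white base plate 300 x 130 mm, 18 mm thick, the post near its far end and the round stage near its end towards the robot. Axes: z up, -x from the post towards the stage. The stand is sometimes on the left, sometimes on the right.
- stage_center (a point): Centre of the round glass stage (88 mm wide with its black rim) on the stand's base plate, 18 mm above the table, 190 mm from the post's axis along the stand's -x.
- cap_center (a point): Centre (half-way up) of the loose blue plastic dust cap: upright round hood, 42 mm outer diameter, 44 mm tall, 45 g, closed on top. It sits loosely over the post (34 mm cavity, 34 mm deep: lift it straight up by more than 34 mm to clear the post). Its underside is 22 mm below this point, now 71 mm above the table.
- cap: The same dust cap; origin at the centre of its underside.
- bracket_balance (a point): The balance point (centre of mass in plan) of the loose grey bracket, on the centre line of its bar, marked by an orange band 16 mm long. The bar is 20 mm wide (grip here across y) and 24 mm high, from 12 to 36 mm above the bracket's underside; this point is 24 mm above the underside. Axes: z up, +x along the bar towards the heavy clamp hub, -x towards the ring. The bracket lies flat on the table, 0.45 to 0.65 kg.
- bracket_bore (a point): Foot of the axis of the bracket's clamp hub, at the level of the underside, 57 mm from the balance point along +x. The hub is a round sleeve 52 mm in diameter and 48 mm high with a 34 mm bore right through; a steel clamp block and a black screw knob stick out beyond it to 112 mm from the balance point.
- bracket_ring (a point): Centre of the bracket's open holding ring at the level of the underside, 133 mm from the balance point along -x (190 mm from the bore, the same as post to stage). Ring 72 mm outer diameter, 36 mm high.
- bracket: The same bracket; origin at the underside straight below the balance point, 24 mm below it; axes as for bracket_balance.
- stand: The fixed microscope stand; origin on the table under the post, axes as for post_top.
- cab_drawer0 (a joint): How far the blue-fronted drawer of the low grey cabinet (200 deep x 180 wide x 85 mm high) stands open, m (0 shut; starts at 0.10 to 0.13, slides with about 1 N of friction). The drawer opens towards the robot.
- drawer_front (a point): Point on the drawer's inner floor (22 mm above the table) in the middle of the foot of its front wall, inside. Axes: +x from there into the cabinet, z up. The inside is 155 mm long (partly under the cabinet top) and about 138 mm wide, the plywood walls 41 mm high above the floor, the blue front 50 mm. The part open to the sky reaches from this point to (drawer opening - 6 mm) along +x; the cabinet's top begins there.
- cab: The fixed grey cabinet; origin at the centre of its underside, +x to its back.
- amber: Bystander: amber glass bottle with blue cap, 60 mm diameter, 130 mm tall, beyond the bracket; origin at its underside.
- jar: Bystander: glass jar with white lid, 60 mm diameter, 75 mm tall, beyond the bracket; origin at its underside.
- dish: Bystander: closed flat clear dish with yellow disc, 90 mm diameter, 17 mm high, on the right, outside the stand or cabinet; origin at its underside.
Not all that is in view belongs to the job. Of the things shaped like the cap, the blue one is meant.

How it is judged:
By the outcome, as a careful person would: the job done as asked, in the order asked, and still so for the second after the job is handed in, while the arm keeps its last pose, push and grip.
It also fails if it takes over 56 s, if anything falls off the work surface, if the arm or the gripper's body presses on something with over 40 N, if the wrist force passes 120 N, or if a joint passes its speed limit or range.

## Robot

A 6-joint arm with a two-finger parallel gripper is mounted at the origin on the work surface. World frame = base frame: x ahead of the robot, y to its left, z up, the work surface at z = 0. Lengths are in m, angles in degrees, forces in N, time in s.
With the tool pointing down it reaches from about 0.4 to 0.825 m from the base axis. Payload 7 kg.
Tool frame: the origin (TCP) lies midway between the tips of the shut fingers; the grasp point (between the pads) lies r.hold_point_z behind it (r.hold_point_z is the distance from the TCP to the grasp point, in m); z points along the fingers, x is the direction in which the jaws open and shut, and the axes are right-handed (so a half turn about z gives the same grasp; the last joint's range is limited). The gripper opens to 88 mm and grips with 3 to 60 N. Pads are 19 mm wide; open, the fingers measure 130 mm over their backs; the gripper's body (78 mm by 193 mm) begins 47 mm behind the grasp point.
Start: joints at [-56.889, 20.546, 0.682, 0, -70.136, -16.507], TCP at [0.193, -0.647, 0.227] pointing down, gripper open.
Joint ranges: [-176.03, 176.03], [-82.01, 121.73], [-58.28, 71.71], [-173.87, 95.51], [-174.79, -0.11], [-173.66, 173.66]. Speed limits (degrees/s): [136.94, 136.94, 172.46, 180, 180, 180].

## Interface

Orientations are given as [roll, pitch, yaw] about the fixed x, y, z axes, in that order (R = Rz(yaw) Ry(pitch) Rx(roll)).
In Python, from plant import get_state, viewer, close_job, r gives the robot as it stands.
- The arm moves only by the tool apply_moves, never from a script. Its argument "plan" is a list of rows, each a list of 3 entries, a list of its own where there are three numbers: the closure in counts, from 0 (fully open) to 255 (shut), then the shift along the tool's x, y, z in units of 50 mm (1.0 is 50 mm), then the turn about the tool's z in units of 6 degrees (1.0 is 6 degrees). A call has 1 to 12 rows; each row shifts and turns the commanded pose from where the row before left it, along the tool's axes as they then stand; what a row does not reach is not made up. A row lasts 1/8 s, in which the tool goes at most 62.5 mm and 10.7 degrees, less where a joint would pass 70% of its speed; a pose out of reach is approached as far as the arm can. A call is refused whole if a number of a shift passes 1 or a number of a turn 1, either way. A call with a gripper value outside its range is refused whole. The fingers move at their own pace and stop on an object; "squeeze" is the grip in N (left out, the last holds). Time passes only in rows, so rows that do not move let the fingers close. It gives the time, the measured TCP pose, the force and the opening at its end, in the units of the state.
- get_state(): the state, without advancing time (a new reading comes with each control period).
- viewer.capture(name): name is "scene" or "top" or "wrist"; returns a dict with "frame" (420x560x3 uint8, blue, green, red), "K" (3x3 intrinsics, pixels), "R" (3x3) and "t" (3): a world point X has camera coordinates R X + t; the wrist camera has in their place "mount" (4x4, takes a point from camera to tool coordinates, whose origin is the TCP and whose axes are the tool frame's). Camera axes: x right, y down, z forward; pixel columns grow to the right and rows downward; lengths in m; the calibration is good to about 2 mm. A picture is of the moment at which its call begins: read the wrist's pose just before it. There is no depth.
- close_job(): hands the job in, once; it reports no verdict.
The state is a dict: "time_s": time; "joints": joint angles; "qd": joint speeds; "joint_torque": joint torques, N m; "tcp_pos": TCP position; "eef_rot": TCP orientation; "contact_force": force on the tool from outside, world axes, zero at the start; "moment": the same for the moment, N m; "gripper_width": finger opening in m.
Only numpy, scipy, OpenCV 4.12 (cv2) and the standard library are available. Lean on these libraries where they do the work, as an engineer would, in place of code of your own. Each camera call takes 0.05 s, during which the arm holds its last target.

## Working session

There is one attempt and no reset: what is moved stays moved. The work goes in short steps, Python scripts to look and compute and a tool call to move; the robot and the scene stay as the last step left them, time stands still between calls to the robot, and variables do not carry over. Pictures are saved under pics/ and viewed, and the job is handed in when it is done.

Besides the shell and the picture viewer there is one more tool, called after "Emit:" as name([rows], argument=value, ...), one row to a line, values as JSON. apply_moves: Moves the arm, as the interface text tells. Its arguments: {"type":"object","properties":{"plan":{"type":"array","items":{"type":"array"}},"squeeze":{"type":"number"}},"required":["plan"]}

```bash
mkdir -p pics; ls; python3 - <<'E'
from plant import get_state, viewer, r
import cv2
print(get_state(), r.hold_point_z)
for n in ["scene","top","wrist"]:
    c=viewer.capture(n); cv2.imwrite(f"pics/{n}0.png",c["frame"])
    print(n,{k:v for k,v in c.items() if k!="frame"})
E
```

```text
pics
{'time_s': 0.0, 'joints': array([-5.68890853e+01,  2.05911103e+01,  6.34992606e-01, -2.01141219e-02,
       -7.01357028e+01, -1.65069503e+01]), 'qd': array([ 0.075932  ,  0.00951093, -0.01746941, -0.04138842,  0.05359987,
       -0.01055924]), 'joint_torque': array([ 3.62684923e-04, -5.82724857e+01,  2.93056870e+01,  6.99741483e+00,
        6.79255289e-03, -1.20662326e-04]), 'tcp_pos': array([ 0.19272535, -0.64640238,  0.22563563]), 'eef_rot': array([-1.79992038e+02, -9.34091005e-02,  1.06597108e+02]), 'contact_force': array([ 0.11731993, -0.14329316, -0.18898166]), 'moment': array([-0.00875865,  0.04158044,  0.03458904]), 'gripper_width': 0.08773712673077651} 0.0188
scene {'K': array([[415.98708528,   0.        , 281.6300398 ],
       [  0.        , 415.98708528, 209.42725397],
       [  0.        ,   0.        ,   1.        ]]), 'R': array([[ 8.33689064e-01,  5.52234041e-01,  3.29820025e-04],
       [ 4.66802593e-01, -7.04396738e-01, -5.34715414e-01],
       [-2.95055730e-01,  4.45940354e-01, -8.45032140e-01]]), 't': array([-0.43807552, -0.29635146,  1.49110324])}
top {'K': ar
[... 174 characters left out ...]
608, -0.99431627,  0.00685078],
       [-0.96895079, -0.10507776, -0.22381471],
       [ 0.22326247,  0.01714137, -0.97460764]]), 't': array([-0.15531875,  0.58565076,  0.91828145])}
wrist {'K': array([[297.19210633,   0.        , 279.12812514],
       [  0.        , 297.19210633, 207.11645228],
       [  0.        ,   0.        ,   1.        ]]), 'mount': array([[ 9.99999765e-01,  6.22043010e-04, -2.89725916e-04,
         1.19704525e-03],
       [-5.13604733e-04,  9.58484303e-01,  2.85144835e-01,
        -7.75351044e-02],
       [ 4.55070095e-04, -2.85144619e-01,  9.58484397e-01,
        -1.58868813e-01],
       [ 0.00000000e+00,  0.00000000e+00,  0.00000000e+00,
         1.00000000e+00]])}
```

View pics/scene0.png

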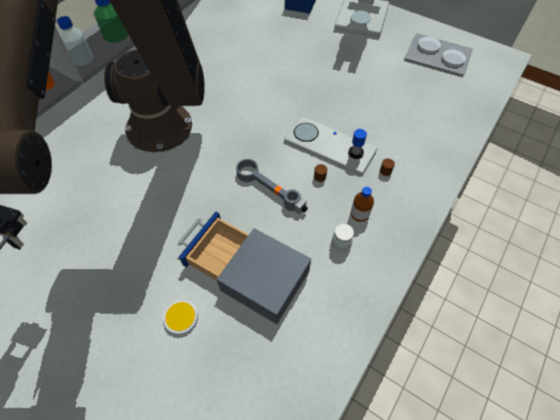

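View pics/top0.png

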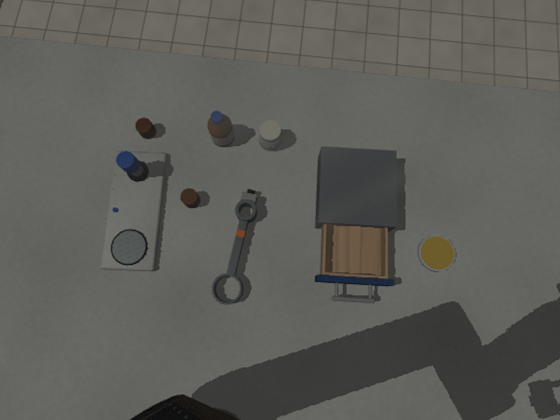

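View pics/wrist0.png

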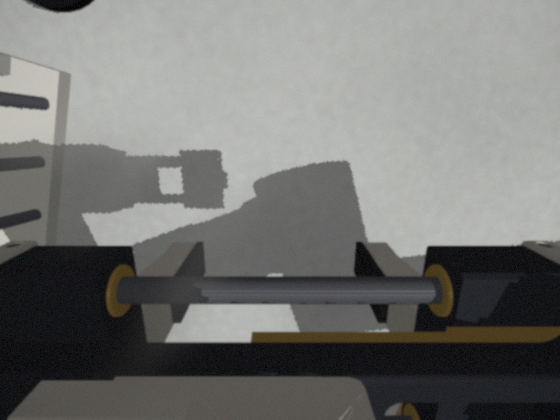

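Cap-like things: the blue hood on the post (scene 360,137; top 127,160), brown hoods (scene 320,173 and 387,167), and the amber bottle's blue cap (scene 366,191). I choose the first and check it close up.

```bash
python3 - <<'E'
import cv2
t=cv2.imread("pics/top0.png"); s=cv2.imread("pics/scene0.png")
def crop(im,x,y,w,h,k,n): cv2.imwrite(n,cv2.resize(im[y:y+h,x:x+w],None,fx=k,fy=k,interpolation=cv2.INTER_CUBIC))
crop(t,95,110,180,200,3,"pics/c1.png")   #540x600
crop(s,230,105,180,120,4,"pics/c2.png")
crop(t,300,135,170,175,3.4,"pics/c3.png")
E
```

```text
(no output)
```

View pics/c1.png

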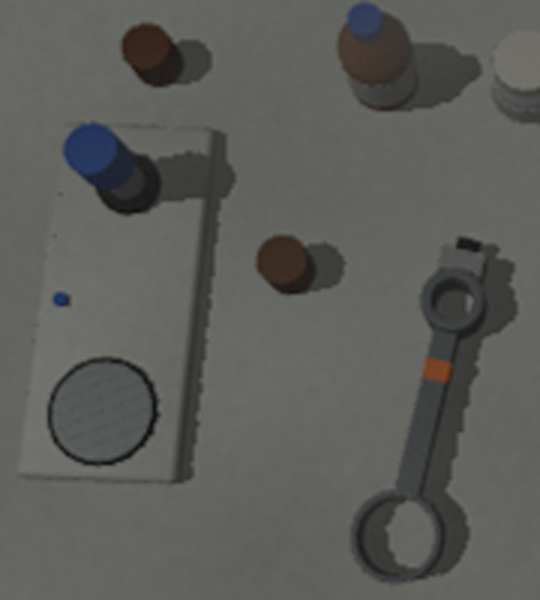

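View pics/c2.png

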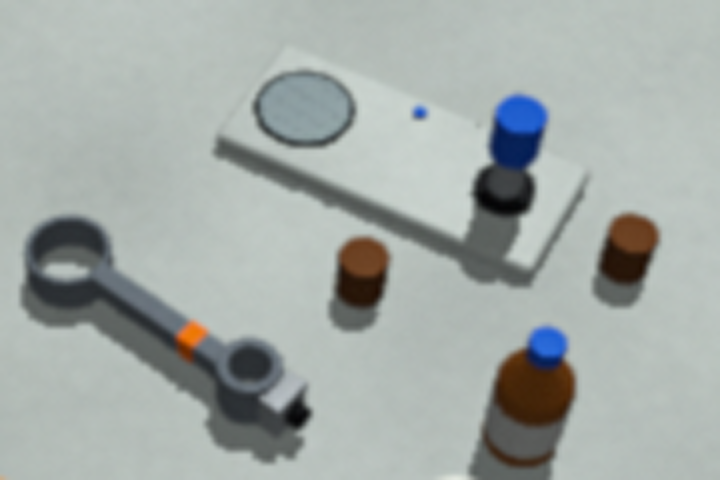

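View pics/c3.png

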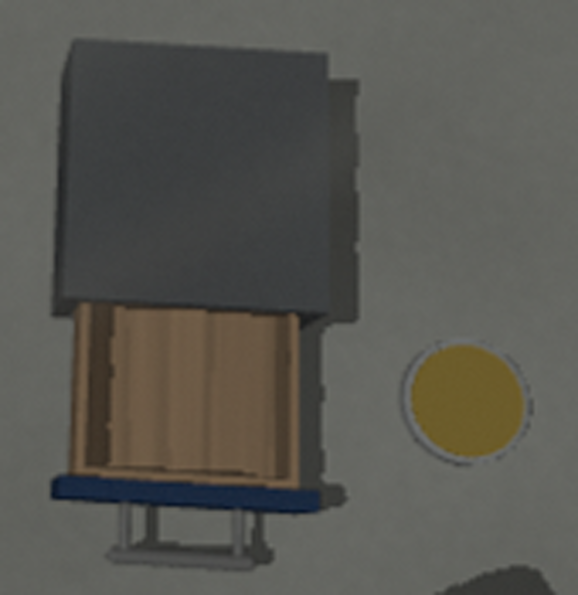

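The crop confirms it: blue hood standing on the post's dark collar. Now I measure.

```bash
cat > h.py <<'E'
import numpy as np
CAM={}
CAM['scene']=(np.array([[415.98708528,0,281.6300398],[0,415.98708528,209.42725397],[0,0,1]]),np.array([[8.33689064e-01,5.52234041e-01,3.29820025e-04],[4.66802593e-01,-7.04396738e-01,-5.34715414e-01],[-2.95055730e-01,4.45940354e-01,-8.45032140e-01]]),np.array([-0.43807552,-0.29635146,1.49110324]))
CAM['top']=(np.array([[417.40535783,0,277.11629362],[0,417.40535783,200.83703396],[0,0,1]]),np.array([[0.10624608,-0.99431627,0.00685078],[-0.96895079,-0.10507776,-0.22381471],[0.22326247,0.01714137,-0.97460764]]),np.array([-0.15531875,0.58565076,0.91828145]))
def plane(cam,u,v,z):
    K,R,t=CAM[cam]; d=R.T@np.linalg.solve(K,[u,v,1]); c=-R.T@t
    return (c+d*(z-c[2])/d[2])[:2]
def proj(cam,X):
    K,R,t=CAM[cam]; p=K@(R@np.array(X)+t); return p[:2]/p[2]
E
python3 - <<'E'
from h import *
def C1(u,v): return ('top',95+(u+.5)/3-.5,110+(v+.5)/3-.5)
def C2(u,v): return ('scene',230+(u+.5)/4-.5,105+(v+.5)/4-.5)
def C3(u,v): return ('top',300+(u+.5)/3.4-.5,135+(v+.5)/3.4-.5)
np.set_printoptions(precision=4,suppress=True)
P={}
for n,a,b,z in [('cap',(92,150),(521,117),.115),('stage',(103,411),(304,108),.018),('band',(437,370),(192,334),.036),('hub',(453,302),(249,361),.048),('ring',(398,535),(68,248),.036)]:
    p=plane(*C1(*a),z);q=plane(*C2(*b),z);P[n]=(p+q)/2; print(n,p,q)
for a,b in [('cap','stage'),('hub','ring'),('band','hub'),('band','ring')]:
    d=P[a]-P[b];print(a,b,np.hypot(*d),np.degrees(np.arctan2(d[1],d[0])))
for c in [(68,124),(212,129),(180,482),(20,474)]: print('base',plane(*C1(*c),.018))
for c in [(72,40),(328,54),(327,318),(65,298)]: print('cabtop',plane(*C3(*c),.085))
for c in [(55,480),(320,491)]: print('front top',plane(*C3(*c),.072))
for c in [(90,470),(290,480)]: print('inner wall corners top',plane(*C3(*c),.063))
for c in [(105,468),(283,474)]: print('floor front',plane(*C3(*c),.022))
E
```

```text
cap [0.6466 0.263 ] [0.6493 0.2624]
stage [0.4587 0.2525] [0.4573 0.2549]
band [ 0.518  -0.0121] [ 0.5173 -0.0105]
hub [ 0.5719 -0.0191] [ 0.5726 -0.0143]
ring [0.387  0.0017] [0.3861 0.0049]
cap stage 0.19012912248048694 2.7170614290776363
hub ring 0.18683767358434128 -6.139837745760039
band hub 0.05488945727479103 174.32328803083527
band ring 0.13195075532864822 -6.332489114444025
base [0.6956 0.327 ]
base [0.7044 0.2051]
base [0.4096 0.1813]
base [0.4022 0.3087]
cabtop [ 0.7387 -0.1817]
cabtop [ 0.7479 -0.3614]
cabtop [ 0.5603 -0.3687]
cabtop [ 0.5549 -0.1923]
front top [ 0.4346 -0.1971]
front top [ 0.4461 -0.3726]
inner wall corners top [ 0.4442 -0.2207]
inner wall corners top [ 0.4519 -0.3547]
floor front [ 0.4494 -0.2358]
floor front [ 0.4586 -0.3601]
```

Emit:
apply_moves([
  [0, [0, 0, 0], 1],
  [0, [0, 0, 0], 1],
  [0, [0, 0, 0], 0.27],
  [0, [0.4, 0.3, 0], 0],
  [0, [0.88, 0.45, 0], 0],
  [0, [0.88, 0.45, 0], 0],
  [0, [0.88, 0.45, 0], 0],
  [0, [0.88, 0.45, 0], 0],
  [0, [0.88, 0.45, 0], 0],
  [0, [0.88, 0.45, 0], 0],
  [0, [0.88, 0.45, 0], 0],
  [0, [0.88, 0.45, 0], 0],
])

```text
time_s: 1.65
tcp_pos: [0.3684, -0.2631, 0.2268]
eef_rot: [179.9, 0.0, 93.1]
contact_force: [0.1, 0.3, -0.4]
gripper_width: 0.0872
```

Emit:
apply_moves([
  [0, [0.88, 0.45, 0], 0],
  [0, [0.88, 0.45, 0], 0],
  [0, [0.88, 0.45, 0], 0],
  [0, [0.88, 0.45, 0], 0],
  [0, [0.88, 0.45, 0], 0],
  [0, [0.88, 0.45, 0], 0],
  [0, [0.88, 0.45, 0], 0],
  [0, [0.88, 0.45, 0], 0],
  [0, [0.88, 0.45, 0], 0],
  [0, [0.88, 0.45, 0.2], 0],
  [0, [0.88, 0.4, 0.2], 0],
  [0, [0, 0, 0], 0],
])

```text
time_s: 3.15
tcp_pos: [0.5872, 0.2339, 0.2046]
eef_rot: [-179.9, 0.1, 93.2]
contact_force: [0.5, -0.4, -0.6]
gripper_width: 0.0878
```

```bash
cat >> h.py <<'E'
from scipy.spatial.transform import Rotation as Ro
MOUNT=np.array([[9.99999765e-01,6.22043010e-04,-2.89725916e-04,1.19704525e-03],[-5.13604733e-04,9.58484303e-01,2.85144835e-01,-7.75351044e-02],[4.55070095e-04,-2.85144619e-01,9.58484397e-01,-1.58868813e-01],[0,0,0,1]])
KW=np.array([[297.19210633,0,279.12812514],[0,297.19210633,207.11645228],[0,0,1]])
def setw(pos,rpy):
    T=np.eye(4);T[:3,:3]=Ro.from_euler('xyz',rpy,degrees=True).as_matrix();T[:3,3]=pos
    T=T@MOUNT; Rc=T[:3,:3].T; CAM['wrist']=(KW,Rc,-Rc@T[:3,3])
def delta(frm,rpy,to):
    "shift in tool axes, units of 50 mm"
    return np.round(Ro.from_euler('xyz',rpy,degrees=True).as_matrix().T@(np.array(to)-np.array(frm))/.05,2)
def shot(n,tag):
    from plant import get_state,viewer
    import cv2
    s=get_state(); c=viewer.capture(n); cv2.imwrite(f'pics/{tag}.png',c['frame'])
    np.set_printoptions(precision=4,suppress=True)
    print(s['time_s'],s['tcp_pos'],s['eef_rot'],s['contact_force'],s['gripper_width'],s['joints'].round(1))
    return s,c
E
python3 -c "
from h import *
shot('wrist','w1')"
```

```text
3.15 [0.5872 0.2339 0.2046] [-179.8788    0.0637   93.2262] [ 0.4808 -0.4169 -0.5818] 0.08780292014959507 [  39.4   17.4   -6.8   -0.   -65.9 -126.1]
```

View pics/w1.png

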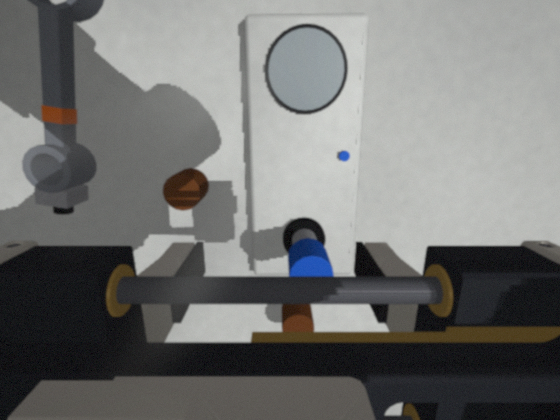

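The wrist view shows the stage at (307,69), the collar at (304,236), and the blue cap at (311,265), partly behind the gripper's rod. I'll cross-check the positions.

```bash
python3 - <<'E'
from h import *
import cv2
np.set_printoptions(precision=4,suppress=True)
setw([.5872,.2339,.2046],[-179.88,.06,93.23])
print('stage',plane('wrist',307,69,.018))
print('collar(z~.018-.03)',plane('wrist',304,236,.02))
a=[plane('wrist',*p,.018) for p in [(247,15),(367,15),(355,262),(255,270)]];print(a)
for i,j in [(0,3),(1,2)]:
    d=a[j]-a[i];print(np.degrees(np.arctan2(d[1],d[0])))
print('band',plane('wrist',60,115,.036),'hub',plane('wrist',45,165,.048))
for X in [(.648,.2627,.115),(.648,.2627,.071),(.648,.2627,.018)]: print('pred',proj('wrist',X))
print('amber top',plane('top',217,117,.13),'brown',plane('top',95+285/3,110+255/3,.04),'jar',plane('top',270,128,.075))
im=cv2.imread('pics/w1.png');cv2.imwrite('pics/w1c.png',cv2.resize(im[0:300,230:390],None,fx=2,fy=2,interpolation=2))
E
```

```text
stage [0.457  0.2571]
collar(z~.018-.03) [0.6469 0.2691]
[array([0.4101, 0.1919]), array([0.4033, 0.3139]), array([0.6796, 0.3375]), array([0.6984, 0.2099])]
3.558737639278637
4.87579492416583
band [ 0.5188 -0.0005] hub [ 0.5707 -0.0157]
pred [305.0763 274.9584]
pred [301.7171 254.4501]
pred [298.6856 235.9421]
amber top [0.767  0.0663] brown [0.5967 0.1208] jar [ 0.7763 -0.0553]
```

View pics/w1c.png

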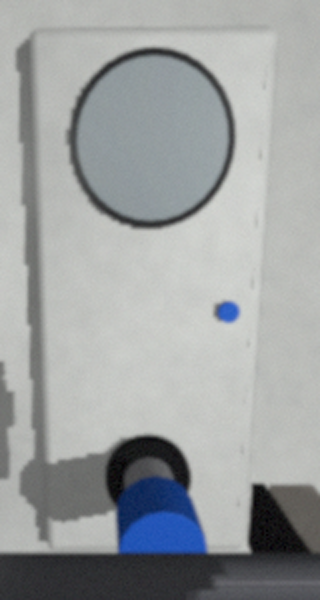

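```bash
python3 - <<'E'
from h import *
import cv2
from plant import get_state
s,c=shot('wrist','w2')
print(get_state()['tcp_pos'],get_state()['eef_rot'],get_state()['qd'])
setw(s['tcp_pos'],s['eef_rot'])
im=c['frame'];cv2.imwrite('pics/w2c.png',cv2.resize(im[0:300,230:390],None,fx=2,fy=2,interpolation=2))
# stage: gray-blue ellipse by dark rim
g=cv2.cvtColor(im,cv2.COLOR_BGR2GRAY); m=(g<110).astype(np.uint8); m[:, :250]=0; m[130:]=0; m[:,365:]=0
p=np.argwhere(m)[:,::-1].astype(np.float32); e=cv2.fitEllipse(cv2.convexHull(p)); print(e, plane('wrist',*e[0],.018))
E
```

```text
3.2 [0.5868 0.2325 0.2053] [-179.8979    0.0556   93.1742] [-0.4553 -0.6684  0.8549] 0.08777218456360197 [  39.3   17.3   -6.8   -0.   -66.  -126.1]
[0.5869 0.2315 0.206 ] [-179.9388    0.0396   93.1171] [-1.1996 -1.4735 -0.4087  0.144  -0.1591 -0.0726]
((306.6427001953125, 69.0846176147461), (81.67820739746094, 89.72232818603516), 10.552173614501953) [0.4567 0.2555]
```

View pics/w2c.png

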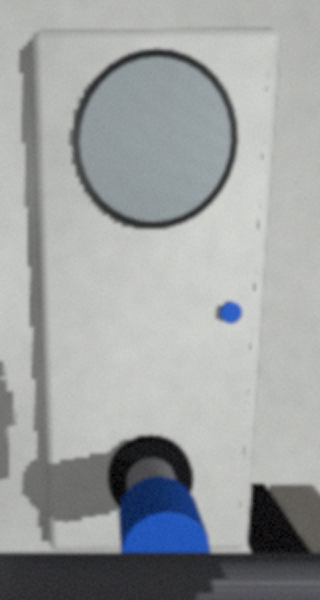

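```bash
python3 - <<'E'
from h import *
from plant import get_state
s=get_state();print(s['tcp_pos'],delta(s['tcp_pos'],s['eef_rot'],[.648,.2635,.082]))
E
```

```text
[0.58686138 0.23151972 0.20599649] [0.57 1.26 2.48]
```

Emit:
apply_moves([
  [0, [0.28, 0.63, 0], 0],
  [0, [0.29, 0.63, 0], 0],
  [0, [0, 0, 0.8], 0],
  [0, [0, 0, 0], 0],
  [0, [0, 0, 0], 0],
])

```text
time_s: 3.88
tcp_pos: [0.6493, 0.2622, 0.1684]
eef_rot: [179.9, -0.0, 93.0]
contact_force: [1.2, 0.7, 0.7]
gripper_width: 0.0877
```

```bash
python3 - <<'E'
from h import *
import cv2
s,c=shot('wrist','w3');s,c=shot('scene','s3')
cv2.imwrite('pics/s3c.png',cv2.resize(c['frame'][60:210,260:440],None,fx=4,fy=4,interpolation=2))
s,c=shot('top','t3')
cv2.imwrite('pics/t3c.png',cv2.resize(c['frame'][90:290,80:280],None,fx=3,fy=3,interpolation=2))
E
```

```text
3.875 [0.6493 0.2622 0.1684] [179.915   -0.0133  92.9974] [1.1525 0.7109 0.7252] 0.08767856852257111 [  37.9   24.9   -0.3    0.   -64.6 -124.9]
3.925 [0.6496 0.2625 0.169 ] [179.8583  -0.0521  93.0015] [0.7557 0.5454 0.921 ] 0.08737768535930002 [  37.9   24.9   -0.3    0.   -64.6 -124.9]
3.975 [0.6497 0.2627 0.169 ] [179.8417  -0.0749  92.9978] [0.8342 0.2007 0.7854] 0.08741005566231026 [  37.9   24.9   -0.3    0.   -64.6 -124.9]
```

View pics/w3.png

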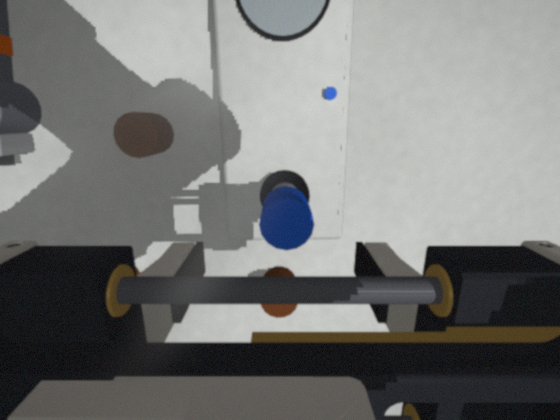

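View pics/s3c.png

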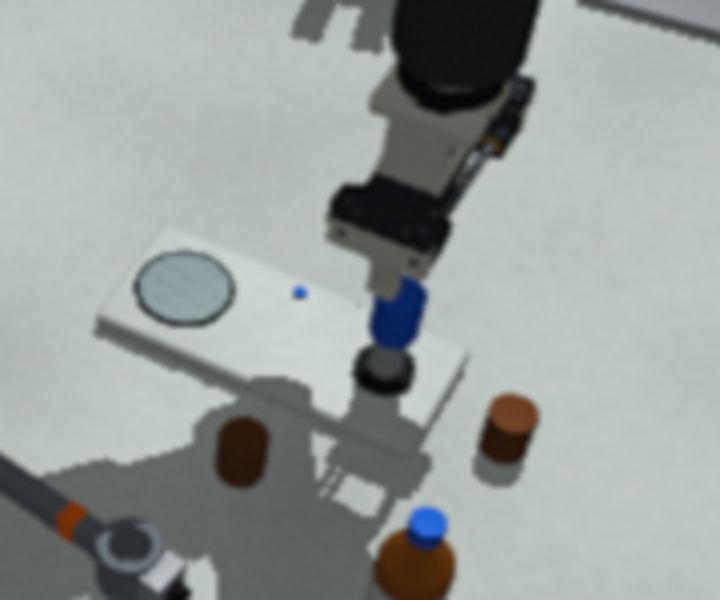

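```bash
python3 - <<'E'
from h import *
np.set_printoptions(precision=4,suppress=True)
setw([.6496,.2625,.1690],[179.87,-.05,93.0])
print(plane('wrist',287,221,.115),plane('wrist',284,194,.022))
print([proj('wrist',(.648,.2635,z)) for z in (.115,.071,.02)])
print(delta([.6497,.2627,.1690],[180,0,93],[.648,.264,.083]))
a=[plane('wrist',*p,.018) for p in [(212,0),(231,239),(344,237),(354,0)]];print(a)
for i,j in [(0,1),(3,2),(1,2)]:
    d=a[j]-a[i];print(np.degrees(np.arctan2(d[1],d[0])))
E
```

```text
[0.6461 0.2695] [0.6486 0.2688]
[array([278.9913, 222.9462]), array([278.9925, 206.4258]), array([278.9935, 192.7798])]
[ 0.03 -0.03  1.72]
[array([0.4734, 0.1939]), array([0.7047, 0.2125]), array([0.6956, 0.339 ]), array([0.4666, 0.3215])]
4.585370397692583
4.376889215133263
94.11223760738667
```

Emit:
apply_moves([
  [0, [0.07, -0.03, 0.4], 0],
  [0, [0, 0, 0.6], 0],
  [0, [0, 0, 0.72], 0],
  [0, [0, 0, 0], 0],
  [0, [0, 0, 0], 0],
])

```text
time_s: 4.65
tcp_pos: [0.6485, 0.2665, 0.0826]
eef_rot: [179.9, -0.0, 93.0]
contact_force: [-0.4, 0.0, -0.1]
gripper_width: 0.0875
```

```bash
python3 - <<'E'
from h import *
import cv2
s,c=shot('wrist','w4');s,c=shot('top','t4')
cv2.imwrite('pics/t4c.png',cv2.resize(c['frame'][90:290,80:280],None,fx=3,fy=3,interpolation=2))
E
```

```text
4.65 [0.6485 0.2665 0.0826] [179.874   -0.0407  93.0152] [-0.4076  0.0272 -0.146 ] 0.08753585286655553 [  38.2   29.1   -5.7    0.   -55.2 -125.3]
4.7 [0.6486 0.2667 0.083 ] [179.835   -0.0753  93.0085] [ 0.8569 -0.3853 -0.3229] 0.08765687419391682 [  38.2   29.    -5.6    0.   -55.1 -125.3]
```

View pics/w4.png

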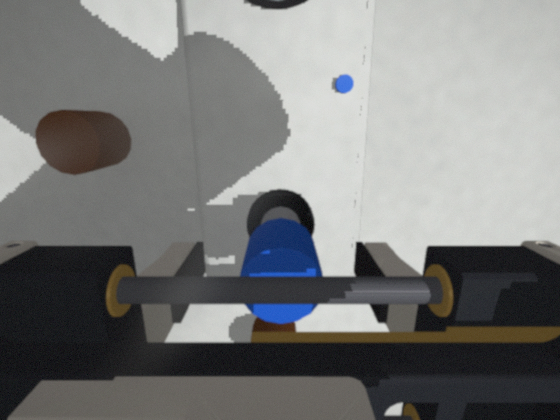

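View pics/t4c.png

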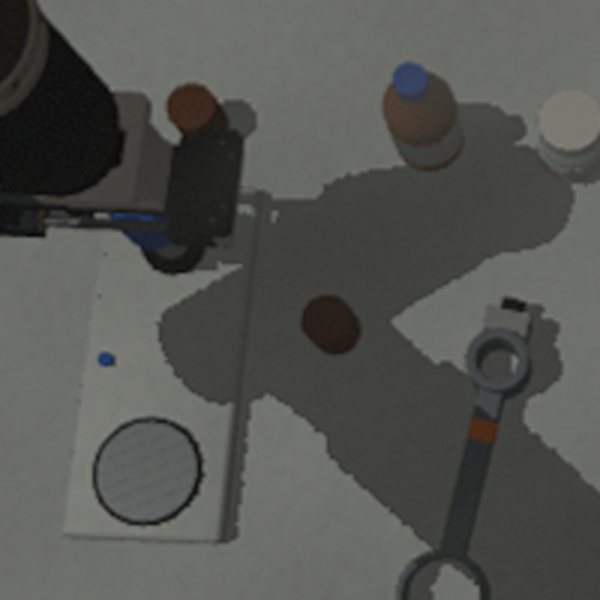

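Cap midline u≈281 and finger midline u≈280: centred. Now I grip.

Emit:
apply_moves([
  [180, [0, 0, 0], 0],
  [180, [0, 0, 0], 0],
  [180, [0, 0, 0], 0],
  [180, [0, 0, 0], 0],
  [180, [0, 0, 0], 0],
  [180, [0, 0, 0], 0],
], squeeze=12)

```text
time_s: 5.5
tcp_pos: [0.6474, 0.2661, 0.0805]
eef_rot: [-180.0, 0.0, 93.0]
contact_force: [0.1, 0.1, -0.5]
gripper_width: 0.0423
```

Emit:
apply_moves([
  [180, [0, 0, -0.2], 0],
  [180, [0, 0, -0.4], 0],
  [180, [0, 0, -0.5], 0],
  [180, [0, 0, -0.5], 0],
  [180, [0, 0, -0.5], 0],
  [180, [0, 0, -0.5], 0],
  [180, [0, 0, 0], 0],
  [180, [0, 0, 0], 0],
])

```text
time_s: 6.5
tcp_pos: [0.6471, 0.2659, 0.2104]
eef_rot: [-180.0, -0.0, 93.0]
contact_force: [-0.0, 0.2, -1.2]
gripper_width: 0.0426
```

```bash
python3 - <<'E'
from h import *
import cv2
s,c=shot('wrist','w5');s,c=shot('scene','s5')
cv2.imwrite('pics/s5c.png',cv2.resize(c['frame'][60:210,260:440],None,fx=4,fy=4,interpolation=2))
E
```

```text
6.5 [0.6471 0.2659 0.2104] [-179.9764   -0.0083   92.9758] [-0.0338  0.2237 -1.2057] 0.04256463599905656 [  38.2   23.4    2.9   -0.   -69.5 -125.3]
6.55 [0.647  0.2658 0.2099] [-179.9321    0.0248   92.9729] [-0.675   0.4222 -0.0528] 0.042188412470313796 [  38.2   23.4    2.8   -0.   -69.5 -125.3]
```

View pics/w5.png

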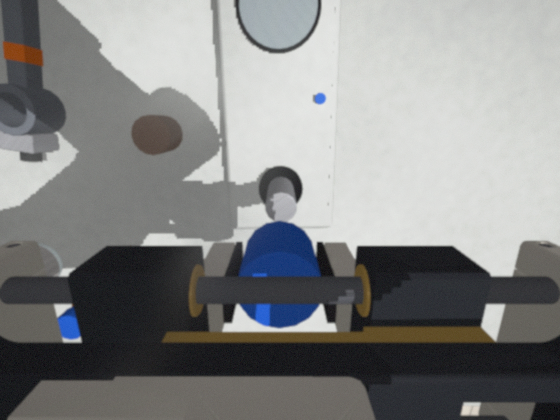

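View pics/s5c.png

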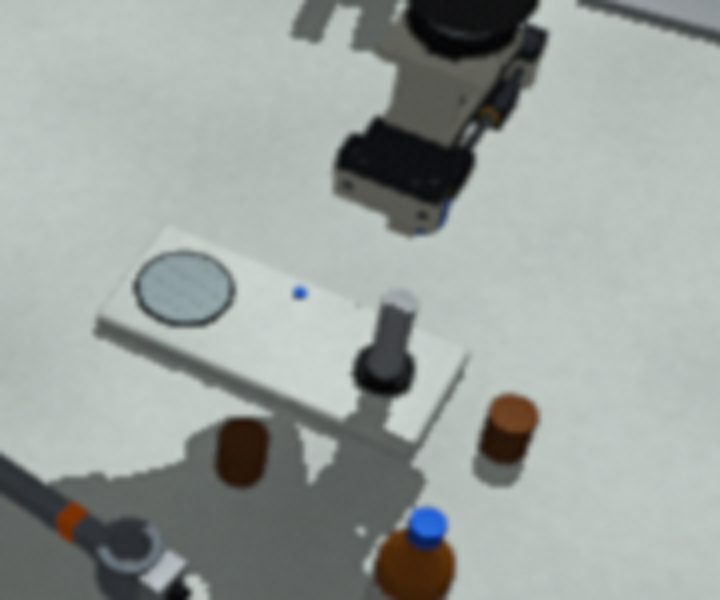

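The cap is off and held; the bare post's top is at wrist (284,206), scene crop (400,301).

```bash
python3 - <<'E'
from h import *
import cv2
np.set_printoptions(precision=4,suppress=True)
setw([.6471,.2659,.2104],[-179.97,0,92.97])
im=cv2.imread('pics/w5.png')
cv2.imwrite('pics/w5c.png',cv2.resize(im[0:240,200:350],None,fx=2.5,fy=2.5,interpolation=2))
print('post w',plane('wrist',284,206,.105),'post s',plane('scene',260+400.5/4-.4,60+301.5/4-.4,.105))
print('stage rough',plane('wrist',279,10,.018))
print(delta([.6471,.2659,.2104],[180,0,93],[.503,-.280,.2104]))
E
```

```text
post w [0.6468 0.2715] post s [0.6481 0.2671]
stage rough [0.4623 0.2572]
[-10.75  -3.45  -0.  ]
```

View pics/w5c.png

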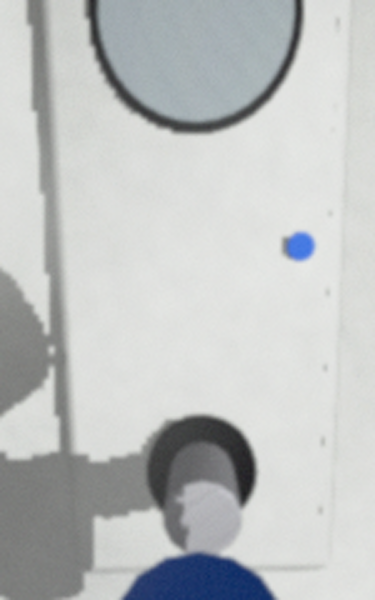

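Emit:
apply_moves([
  [180, [-0.4, -0.13, 0], 0],
  [180, [-0.85, -0.28, 0], 0],
  [180, [-0.85, -0.28, 0], 0],
  [180, [-0.85, -0.28, 0], 0],
  [180, [-0.85, -0.28, 0], 0],
  [180, [-0.85, -0.28, 0], 0],
  [180, [-0.85, -0.28, 0], 0],
  [180, [-0.85, -0.28, 0], 0],
  [180, [-0.85, -0.28, 0], 0],
  [180, [-0.85, -0.28, 0], 0],
  [180, [-0.85, -0.28, 0], 0],
  [180, [-0.85, -0.28, 0], 0],
])

```text
time_s: 8.1
tcp_pos: [0.511, -0.2309, 0.2103]
eef_rot: [-180.0, -0.0, 93.0]
contact_force: [0.7, -0.1, -0.0]
gripper_width: 0.042
```

Emit:
apply_moves([
  [180, [-0.7, -0.2, 0], 0],
  [180, [-0.3, -0.04, 0], 0],
  [180, [0, 0, 0], 0],
  [180, [0, 0, 0], 0],
  [180, [0, 0, 0], 0],
])

```text
time_s: 8.72
tcp_pos: [0.5034, -0.2788, 0.2105]
eef_rot: [-180.0, -0.0, 93.1]
contact_force: [0.4, -0.3, -0.2]
gripper_width: 0.0421
```

```bash
python3 - <<'E'
from h import *
import cv2
s,c=shot('wrist','w6');s,c=shot('scene','s6')
cv2.imwrite('pics/s6c.png',cv2.resize(c['frame'][180:330,150:330],None,fx=4,fy=4,interpolation=2))
s,c=shot('top','t6')
cv2.imwrite('pics/t6c.png',cv2.resize(c['frame'][130:330,270:470],None,fx=3,fy=3,interpolation=2))
E
```

```text
8.725 [ 0.5034 -0.2788  0.2105] [-179.9974   -0.0059   93.053 ] [ 0.42   -0.3214 -0.2305] 0.042125222142463795 [ -9.5  11.9 -13.5  -0.  -64.6 -77.4]
8.775 [ 0.5034 -0.2789  0.2106] [179.9966  -0.0033  93.0562] [ 0.5427  0.8364 -0.6876] 0.04221784691700988 [ -9.5  11.9 -13.5  -0.  -64.6 -77.4]
8.825 [ 0.5035 -0.279   0.2107] [179.9891   0.0004  93.0514] [ 0.1149 -0.1725 -0.1977] 0.04240531444592801 [ -9.5  11.9 -13.5  -0.  -64.6 -77.4]
```

View pics/w6.png

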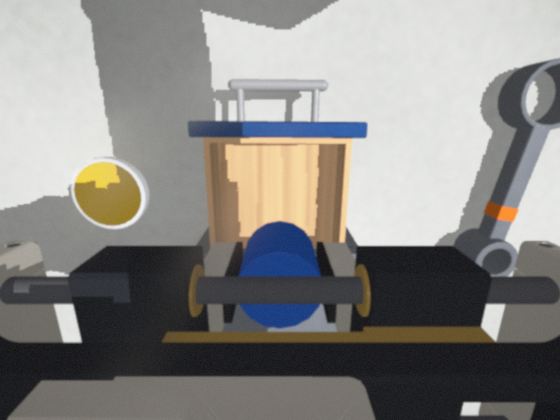

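View pics/s6c.png

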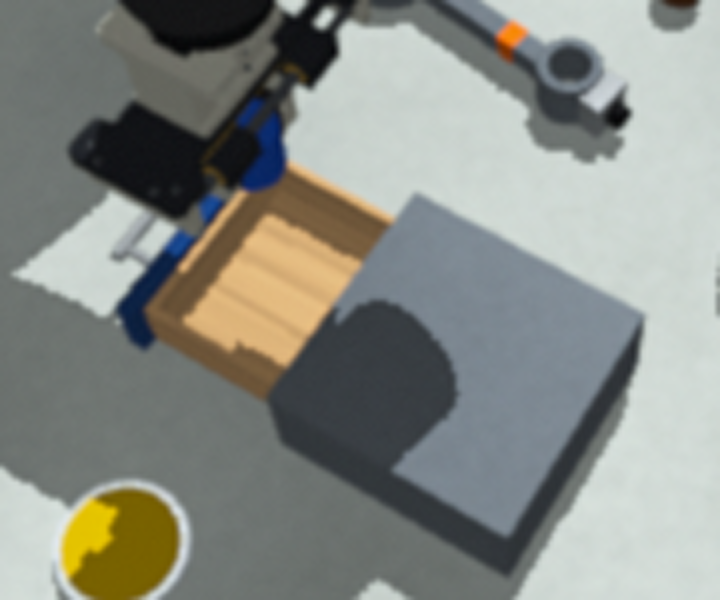

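View pics/t6c.png

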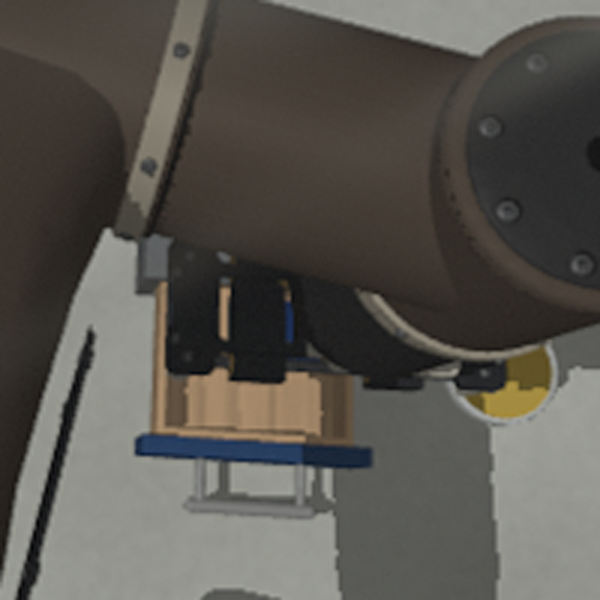

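Wrist view: the drawer's front runs u 190–365 at v≈128, and its plywood walls run u≈208–348. The dish is at (110,193), well to the side.

```bash
python3 - <<'E'
from h import *
import cv2
np.set_printoptions(precision=4,suppress=True)
setw([.5034,-.2789,.2105],[180,0,93.05])
for n,p,z in [('front L',(190,124),.072),('front R',(365,124),.072),('wallL',(205,140),.063),('wallR',(351,140),.063),('dish',(110,193),.017)]: print(n,plane('wrist',*p,z))
im=cv2.imread('pics/w6.png')
cv2.imwrite('pics/w6c.png',cv2.resize(im[70:250,170:390],None,fx=3,fy=3,interpolation=2))
s=lambda u,v:(150+(u+.5)/4-.5,180+(v+.5)/4-.5)
for n,p,z in [('cab near L',(417,195),.085),('cab near R',(270,397),.085)]: print(n,plane('scene',*s(*p),z))
E
```

```text
front L [ 0.4354 -0.3675]
front R [ 0.4264 -0.1991]
wallL [ 0.4505 -0.3555]
wallR [ 0.4426 -0.2085]
dish [ 0.5238 -0.4834]
cab near L [ 0.5583 -0.1909]
cab near R [ 0.5666 -0.3677]
```

View pics/w6c.png

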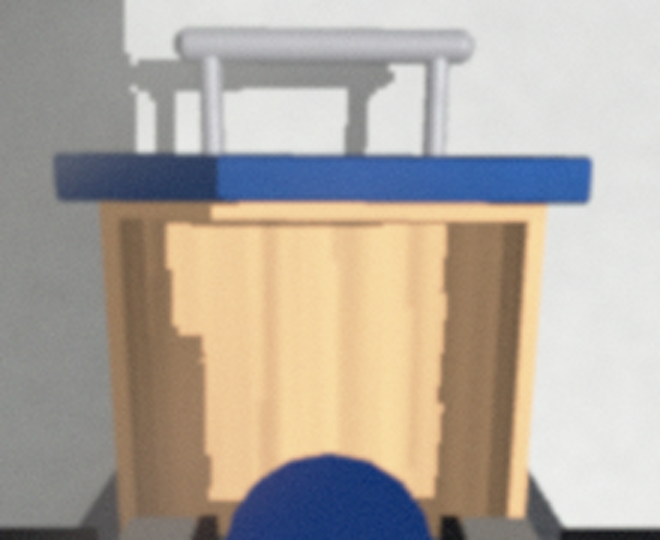

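Emit:
apply_moves([
  [180, [-0.04, 0, 0.5], 0],
  [180, [0, 0, 0.8], 0],
  [180, [0, 0, 0.8], 0],
  [180, [0, 0, 0.6], 0],
  [180, [0, 0, 0.4], 0],
  [180, [0, 0, 0.25], 0],
  [180, [0, 0, 0.12], 0],
  [180, [0, 0, 0], 0],
  [180, [0, 0, 0], 0],
  [180, [0, 0, 0], 0],
])

```text
time_s: 10.12
tcp_pos: [0.5037, -0.2818, 0.0378]
eef_rot: [179.9, 0.0, 93.0]
contact_force: [-0.4, 0.6, -0.5]
gripper_width: 0.0425
```

```bash
python3 - <<'E'
from h import *
import cv2
s,c=shot('wrist','w7');s,c=shot('scene','s7')
cv2.imwrite('pics/s7c.png',cv2.resize(c['frame'][180:330,150:330],None,fx=4,fy=4,interpolation=2))
E
```

```text
10.125 [ 0.5037 -0.2818  0.0378] [179.9297   0.02    92.9838] [-0.4081  0.5795 -0.5449] 0.042529568779083385 [ -9.8  22.3 -24.8   0.  -42.8 -77.2]
10.175 [ 0.5036 -0.2818  0.0377] [179.9399   0.0164  92.9867] [ 0.0431 -0.6767 -0.743 ] 0.04207478381050391 [ -9.8  22.3 -24.8   0.  -42.8 -77.2]
```

View pics/w7.png

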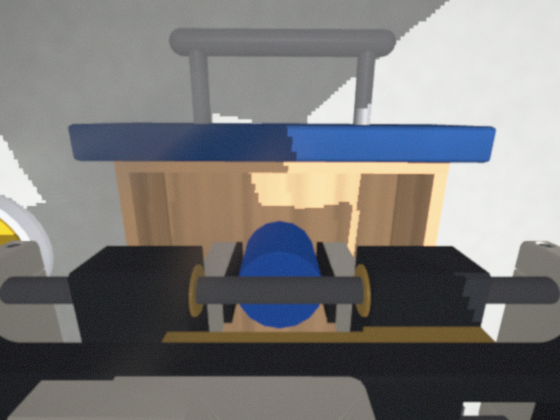

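View pics/s7c.png

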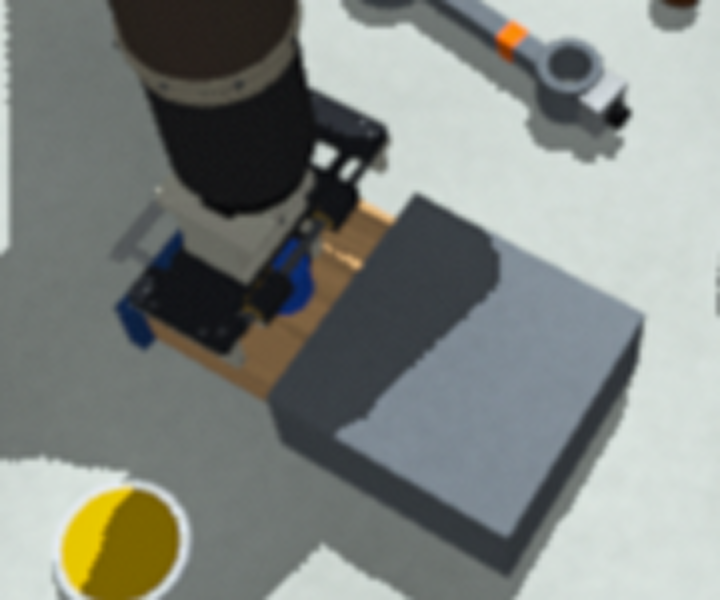

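The cap is centred inside the drawer, a few mm above its floor. I lower slightly and release.

Emit:
apply_moves([
  [180, [0, 0, 0.06], 0],
  [180, [0, 0, 0.03], 0],
  [180, [0, 0, 0], 0],
  [120, [0, 0, 0], 0],
  [100, [0, 0, 0], 0],
  [80, [0, 0, 0], 0],
  [80, [0, 0, 0], 0],
  [80, [0, 0, 0], 0],
])

```text
time_s: 11.22
tcp_pos: [0.5032, -0.2817, 0.0326]
eef_rot: [180.0, -0.0, 93.0]
contact_force: [0.3, -0.6, 0.2]
gripper_width: 0.06
```

Emit:
apply_moves([
  [80, [0, 0, -0.3], 0],
  [80, [0, 0, -0.6], 0],
  [80, [0, 0, -0.8], 0],
  [80, [0, 0, -0.9], 0],
  [80, [0, 0, -0.9], 0],
  [0, [0, 0, 0], 0],
  [0, [0, 0, 0], 0],
])

```text
time_s: 12.1
tcp_pos: [0.503, -0.2815, 0.2081]
eef_rot: [179.9, -0.0, 93.0]
contact_force: [0.6, 1.1, -0.6]
gripper_width: 0.0744
```

```bash
python3 - <<'E'
from h import *
import cv2
s,c=shot('wrist','w8');s,c=shot('scene','s8')
cv2.imwrite('pics/s8c.png',cv2.resize(c['frame'][130:330,150:350],None,fx=3,fy=3,interpolation=2))
np.set_printoptions(precision=4,suppress=True)
print(delta(s['tcp_pos'],s['eef_rot'],[.518,-.010,.2]), delta(s['tcp_pos'],[180,0,83.6],[.518,-.010,.2]))
E
```

```text
12.1 [ 0.503  -0.2815  0.2081] [179.9465  -0.0068  92.9757] [ 0.563   1.0543 -0.5653] 0.074427916912437 [ -9.8  12.  -13.6  -0.  -64.3 -77.2]
12.15 [ 0.5027 -0.2815  0.2073] [-179.9674   -0.0266   92.9747] [-1.248  -0.0917 -0.492 ] 0.07849739749545527 [ -9.8  12.1 -13.7  -0.  -64.3 -77.2]
[5.41 0.59 0.15] [ 5.43 -0.3   0.15]
```

View pics/w8.png

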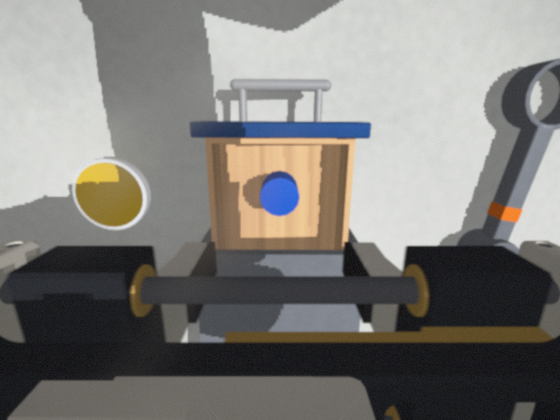

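View pics/s8c.png

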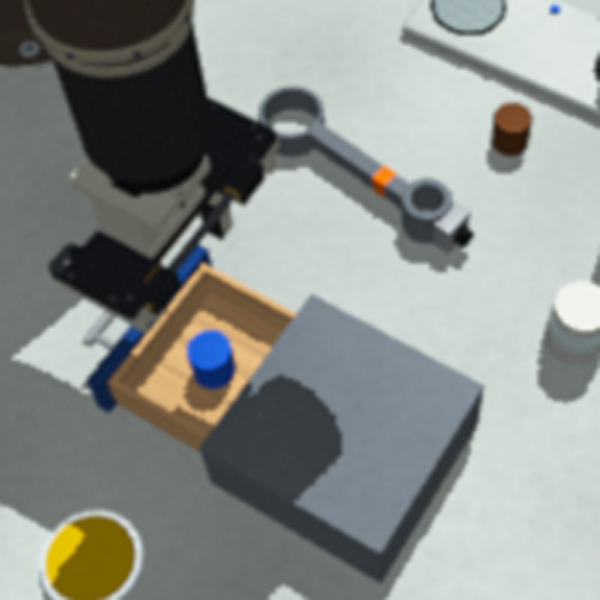

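The cap stands upright in the drawer (wrist 279,194). Next the bracket: turn about −9° in yaw and go over the band.

Emit:
apply_moves([
  [0, [0, 0, 0], 0.8],
  [0, [0, 0, 0], 0.73],
  [0, [0.4, 0, 0], 0],
  [0, [0.8, -0.05, 0], 0],
  [0, [0.85, -0.05, 0], 0],
  [0, [0.85, -0.05, 0], 0],
  [0, [0.85, -0.05, 0], 0],
  [0, [0.85, -0.05, 0], 0],
  [0, [0.6, -0.05, 0], 0],
  [0, [0.23, 0, 0], 0],
  [0, [0, 0, 0], 0],
  [0, [0, 0, 0], 0],
])

```text
time_s: 13.7
tcp_pos: [0.5174, -0.0107, 0.2073]
eef_rot: [-180.0, 0.0, 83.8]
contact_force: [-0.2, -0.5, 0.1]
gripper_width: 0.0873
```

Emit:
apply_moves([
  [0, [0, 0, 0], 0],
])

```text
time_s: 13.82
tcp_pos: [0.5175, -0.011, 0.2074]
eef_rot: [-180.0, 0.0, 83.7]
contact_force: [0.2, -0.2, 0.6]
gripper_width: 0.088
```

```bash
python3 - <<'E'
from h import *
s,c=shot('wrist','w9')
E
```

```text
13.825 [ 0.5175 -0.011   0.2074] [-179.9826    0.0088   83.7427] [ 0.1863 -0.1961  0.571 ] 0.08795913282385003 [  20.5    6.5  -20.6    0.   -62.9 -116.8]
```

View pics/w9.png

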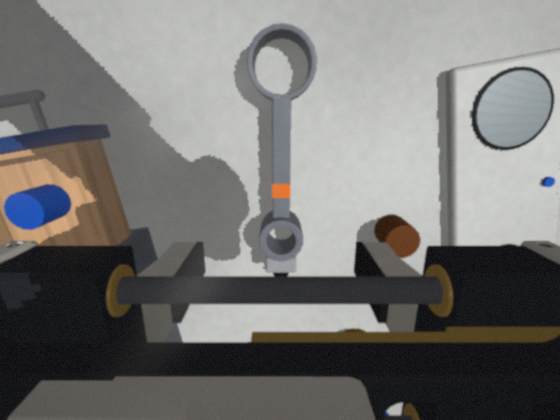

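```bash
python3 - <<'E'
from h import *
np.set_printoptions(precision=4,suppress=True)
tcp=[.5175,-.011,.2074];setw(tcp,[180,0,83.74])
b=plane('wrist',281.5,191,.036);h=plane('wrist',281.5,237,.048);g=plane('wrist',282,63,.036)
print(b,h,g); d=h-g; print(np.hypot(*d),np.degrees(np.arctan2(d[1],d[0])))
e=h-(h-g)*57/190;print('balance from hub/ring',e)
print(delta(tcp,[180,0,83.74],[*b,.007]),delta(tcp,[180,0,83.74],[*e,.007]))
E
```

```text
[ 0.5194 -0.0074] [ 0.5707 -0.013 ] [0.3871 0.0073]
0.18469067859616572 -6.284134619564717
balance from hub/ring [ 0.5156 -0.0069]
[0.08 0.03 4.01] [ 0.08 -0.05  4.01]
```

Emit:
apply_moves([
  [0, [0.06, 0.02, 0.5], 0],
  [0, [0, 0, 0.8], 0],
  [0, [0, 0, 0.8], 0],
  [0, [0, 0, 0.6], 0],
  [0, [0, 0, 0.2], 0],
  [0, [0, 0, 0], 0],
  [0, [0, 0, 0], 0],
  [0, [0, 0, 0], 0],
])

```text
time_s: 14.88
tcp_pos: [0.5197, -0.0071, 0.0637]
eef_rot: [179.9, -0.0, 83.8]
contact_force: [-0.1, -0.3, -0.9]
gripper_width: 0.0875
```

```bash
python3 - <<'E'
from h import *
s,c=shot('wrist','w10')
E
```

```text
14.875 [ 0.5197 -0.0071  0.0637] [179.888   -0.0497  83.8075] [-0.0969 -0.3377 -0.9399] 0.08752728040095584 [  20.9   15.7  -30.8    0.   -43.4 -117.1]
```

View pics/w10.png

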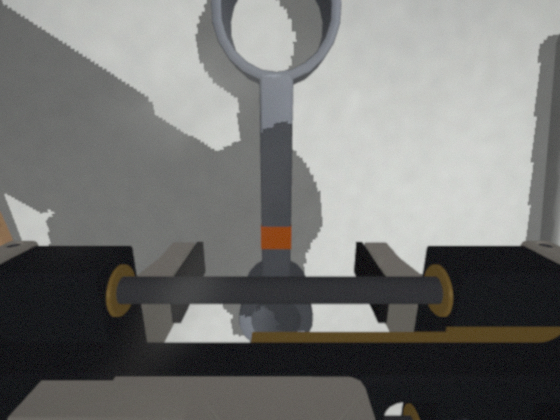

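```bash
python3 - <<'E'
from h import *
np.set_printoptions(precision=4,suppress=True)
tcp=[.5195,-.0071,.0640];setw(tcp,[179.9,-.04,83.8])
b=plane('wrist',276,238,.036)
print(b,delta(tcp,[180,0,83.8],[*b,.007]))
print(plane('wrist',276.5,80,.036),plane('wrist',277,127,.036))
E
```

```text
[ 0.5193 -0.008 ] [-0.02 -0.    1.14]
[0.421  0.0032] [0.4472 0.0006]
```

Emit:
apply_moves([
  [0, [-0.02, 0, 0.5], 0],
  [0, [0, 0, 0.4], 0],
  [0, [0, 0, 0.2], 0],
  [0, [0, 0, 0], 0],
  [0, [0, 0, 0], 0],
])

```text
time_s: 15.55
tcp_pos: [0.5195, -0.0081, 0.0083]
eef_rot: [179.9, -0.0, 83.8]
contact_force: [0.1, 0.5, 0.8]
gripper_width: 0.0868
```

```bash
python3 - <<'E'
from h import *
s,c=shot('wrist','w11')
E
```

```text
15.55 [ 0.5195 -0.0081  0.0083] [179.9411  -0.0221  83.8163] [0.1353 0.5486 0.7668] 0.08678142466535556 [  20.8   20.5  -33.6    0.   -35.8 -117. ]
```

View pics/w11.png

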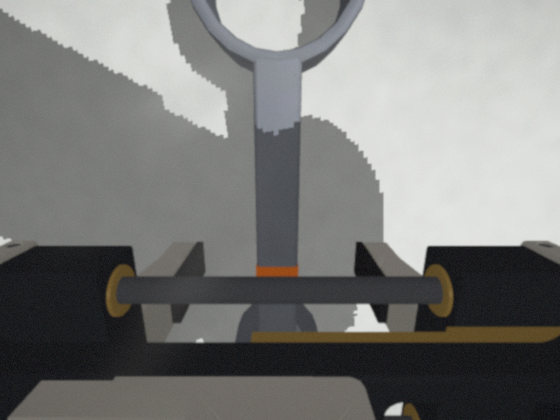

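Emit:
apply_moves([
  [225, [0, 0, 0.02], 0],
  [225, [0, 0, 0], 0],
  [225, [0, 0, 0], 0],
  [225, [0, 0, 0], 0],
  [225, [0, 0, 0], 0],
  [225, [0, 0, 0], 0],
  [225, [0, 0, 0], 0],
  [225, [0, 0, 0], 0],
], squeeze=45)

```text
time_s: 16.6
tcp_pos: [0.5188, -0.0083, 0.0066]
eef_rot: [-180.0, 0.0, 83.8]
contact_force: [-0.2, -0.8, 0.8]
gripper_width: 0.0198
```

```bash
python3 - <<'E'
from h import *
s,c=shot('wrist','w12')
setw(s['tcp_pos'],s['eef_rot'])
print(plane('wrist',277,267,.036), s['moment'])
E
```

```text
16.6 [ 0.5188 -0.0083  0.0066] [-179.9921    0.0065   83.803 ] [-0.2075 -0.7835  0.8329] 0.01979147540540081 [  20.8   20.7  -33.7    0.   -35.6 -117. ]
[ 0.51   -0.0072] [-0.2353  0.0056 -0.0169]
```

Emit:
apply_moves([
  [225, [0, 0, -0.1], 0],
  [225, [0, 0, -0.2], 0],
  [225, [0, 0, -0.4], 0],
  [225, [0, 0, -0.5], 0],
  [225, [0, 0, -0.5], 0],
  [225, [0, 0, -0.5], 0],
  [225, [0, 0, -0.4], 0],
  [225, [0, 0, -0.3], 0],
  [225, [0, 0, 0], 0],
  [225, [0, 0, 0], 0],
])

```text
time_s: 17.9
tcp_pos: [0.5182, -0.0084, 0.1508]
eef_rot: [-179.9, 0.0, 83.8]
contact_force: [-0.9, 0.3, -5.9]
gripper_width: 0.0195
```

```bash
python3 - <<'E'
from h import *
import cv2
s,c=shot('wrist','w13'); print(s['moment'])
s,c=shot('scene','s13')
cv2.imwrite('pics/s13c.png',cv2.resize(c['frame'][90:240,220:400],None,fx=4,fy=4,interpolation=2))
E
```

```text
17.9 [ 0.5182 -0.0084  0.1508] [-179.9285    0.0096   83.7863] [-0.8859  0.2999 -5.8512] 0.019516409418936613 [  20.8    9.6  -25.    -0.   -55.5 -117. ]
[-0.0403  0.0004 -0.0557]
17.95 [ 0.5181 -0.0084  0.1506] [-179.9024    0.0269   83.791 ] [-0.6872 -0.6608 -5.4578] 0.019620289646212565 [  20.8    9.6  -25.    -0.   -55.5 -117. ]
```

View pics/w13.png

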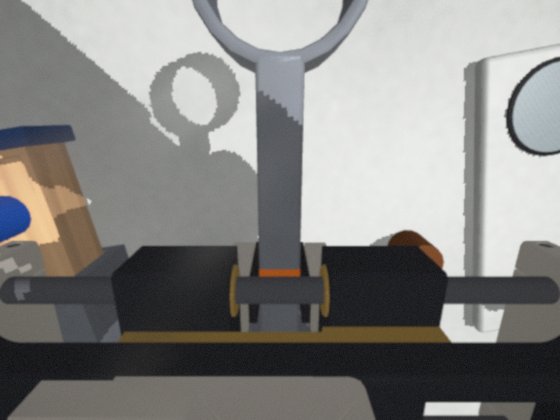

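View pics/s13c.png

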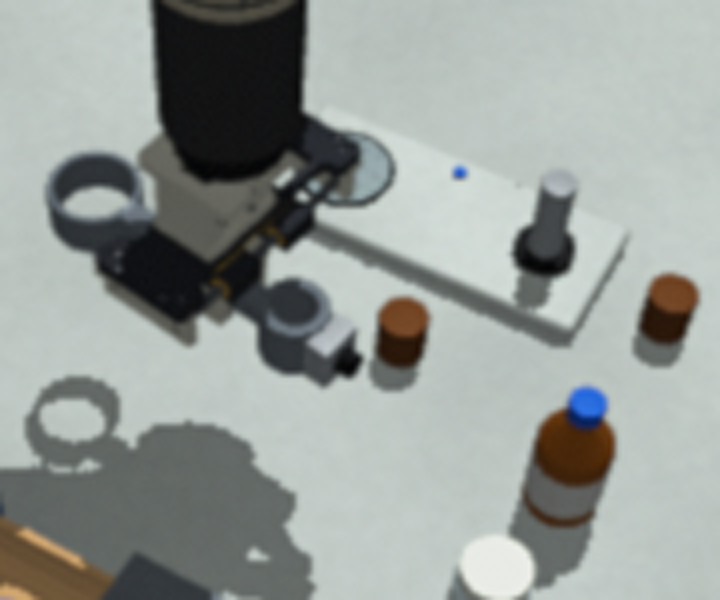

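```bash
python3 - <<'E'
from h import *
import cv2
a=cv2.imread('pics/w12.png');b=cv2.imread('pics/w13.png')
cv2.imwrite('pics/cmp.png',np.hstack([cv2.resize(x[0:290,170:390],None,fx=1.8,fy=1.8,interpolation=2) for x in (a,b)]))
print(delta([.5182,-.0084,.1508],[180,0,93.6],[.5906,.2639,.1508]))
E
```

```text
[5.34 1.79 0.  ]
```

View pics/cmp.png

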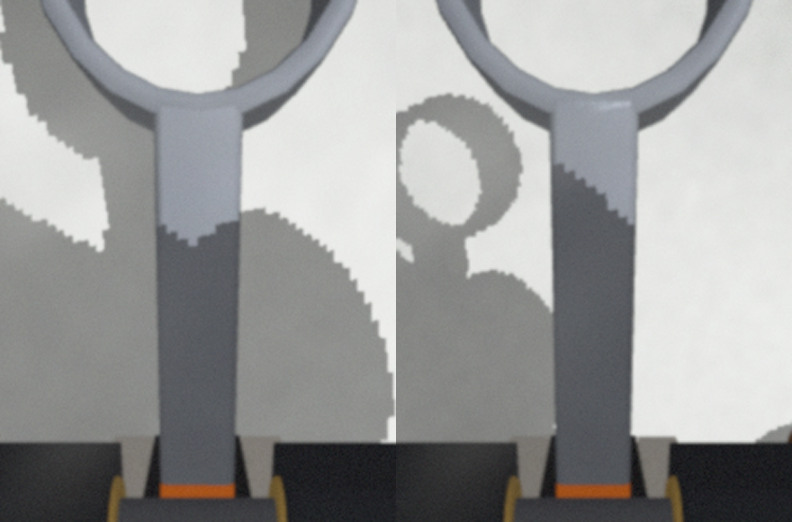

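The bracket is held with almost no tilt: the ring/bar junction moved only about 2 px. I turn it and carry it to the post at this height.

Emit:
apply_moves([
  [225, [0, 0, 0], -0.4],
  [225, [0, 0, 0], -0.6],
  [225, [0, 0, 0], -0.63],
  [225, [0.2, 0.07, 0], 0],
  [225, [0.4, 0.13, 0], 0],
  [225, [0.6, 0.2, 0], 0],
  [225, [0.7, 0.23, 0], 0],
  [225, [0.7, 0.23, 0], 0],
  [225, [0.7, 0.23, 0], 0],
  [225, [0.7, 0.23, 0], 0],
  [225, [0.6, 0.2, 0], 0],
  [225, [0.4, 0.14, 0], 0],
])

```text
time_s: 19.5
tcp_pos: [0.5861, 0.2491, 0.151]
eef_rot: [-180.0, 0.0, 93.6]
contact_force: [-0.2, 0.2, -5.4]
gripper_width: 0.0194
```

Emit:
apply_moves([
  [225, [0.25, 0.09, 0], 0],
  [225, [0.09, 0.04, 0], 0],
  [225, [0, 0, 0], 0],
  [225, [0, 0, 0], 0],
  [225, [0, 0, 0], 0],
  [225, [0, 0, 0], 0],
])

```text
time_s: 20.25
tcp_pos: [0.5916, 0.2634, 0.1518]
eef_rot: [180.0, -0.0, 93.6]
contact_force: [0.1, 0.1, -5.6]
gripper_width: 0.0193
```

```bash
python3 - <<'E'
from h import *
import cv2
s,c=shot('wrist','w14'); print(s['moment'])
s,c=shot('scene','s14')
cv2.imwrite('pics/s14c.png',cv2.resize(c['frame'][60:210,250:430],None,fx=4,fy=4,interpolation=2))
s,c=shot('top','t14')
cv2.imwrite('pics/t14c.png',cv2.resize(c['frame'][110:310,50:250],None,fx=3,fy=3,interpolation=2))
E
```

```text
20.25 [0.5916 0.2634 0.1518] [179.9865  -0.0111  93.5564] [ 0.0534  0.0858 -5.5753] 0.019256761142080168 [  41.2   21.1   -8.8   -0.   -60.2 -127.7]
[-0.0044 -0.0207  0.0063]
20.3 [0.5915 0.2635 0.1517] [179.9924  -0.0072  93.5633] [ 0.0519  0.6938 -4.9312] 0.0200929715430073 [  41.2   21.1   -8.7   -0.   -60.2 -127.7]
20.35 [0.5915 0.2636 0.1517] [179.992   -0.0075  93.5694] [-0.3772 -0.2138 -5.7313] 0.019733341157365036 [  41.2   21.1   -8.7   -0.   -60.2 -127.7]
```

View pics/w14.png

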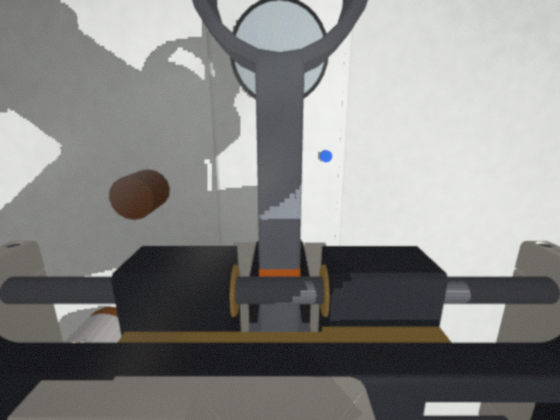

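View pics/s14c.png

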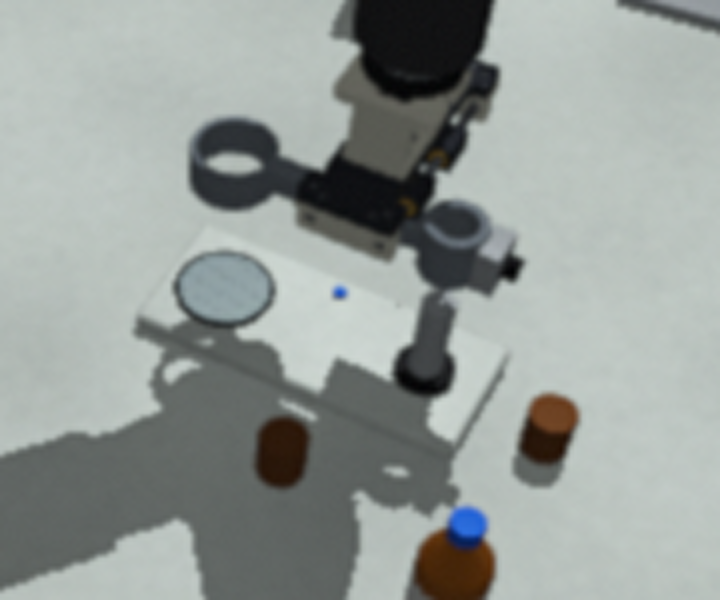

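View pics/t14c.png

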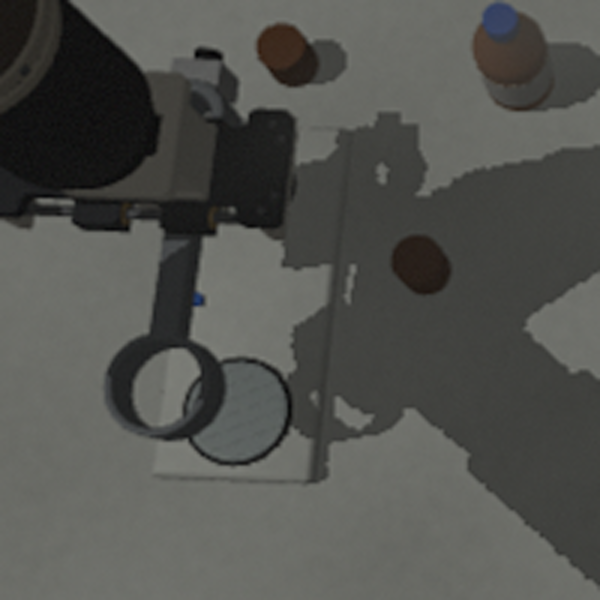

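```bash
python3 - <<'E'
from h import *
import cv2
np.set_printoptions(precision=4,suppress=True)
im=cv2.imread('pics/s14.png');cv2.imwrite('pics/s14d.png',cv2.resize(im[80:150,290:390],None,fx=8,fy=8,interpolation=2))
im=cv2.imread('pics/t14.png');cv2.imwrite('pics/t14d.png',cv2.resize(im[210:280,75:155],None,fx=8,fy=8,interpolation=2))
im=cv2.imread('pics/w14.png');cv2.imwrite('pics/w14d.png',cv2.resize(im[0:290,170:390],None,fx=2,fy=2,interpolation=2))
E
```

```text
(no output)
```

View pics/s14d.png

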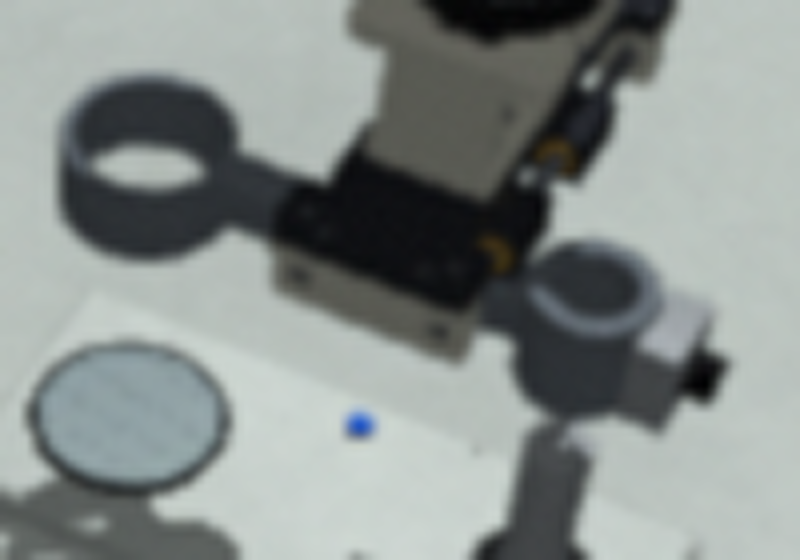

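View pics/t14d.png

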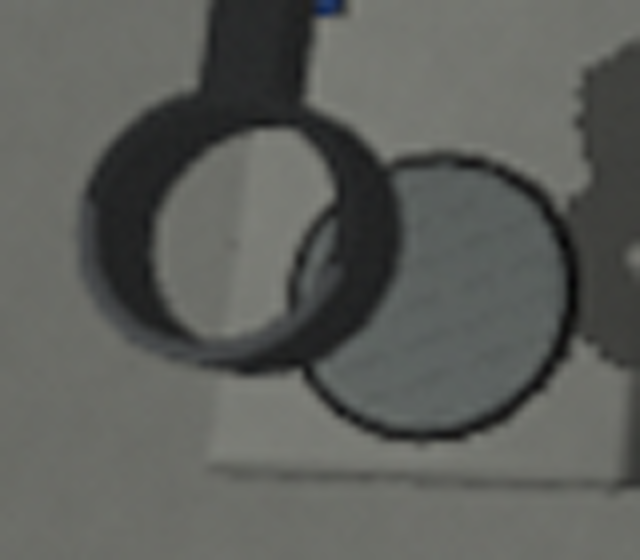

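View pics/w14d.png

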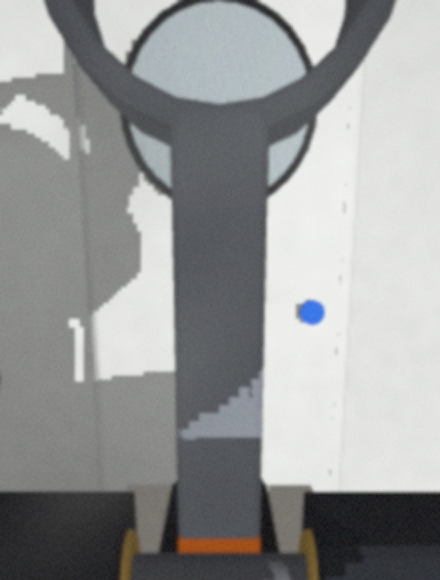

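```bash
python3 - <<'E'
from h import *
np.set_printoptions(precision=4,suppress=True)
s8=lambda u,v:(290+(u+.5)/8-.5,80+(v+.5)/8-.5)
t8=lambda p:((np.array(p)-[75,210]+.5)*8-.5)
ti=lambda u,v:(75+(u+.5)/8-.5,210+(v+.5)/8-.5)
U=.1517-.0066
hub=plane('scene',*s8(594,288),U+.048); ring=plane('scene',*s8(149,142),U+.036); st=plane('scene',*s8(130,416),.018)
post=plane('scene',260+401/4-.375,60+301.5/4-.375,.105)
print('scene hub',hub,'post',post,'ring',ring,'stage',st,'|hr|',np.hypot(*(hub-ring)),'|ps|',np.hypot(*(post-st)))
print('hub-post',hub-post,'ring-stage',ring-st)
# top cam: ring extremes, given estimate of ring centre, fit
from scipy.optimize import least_squares
th=np.linspace(0,2*np.pi,360)
def ext(c,z,r): 
    p=np.array([t8(proj('top',(c[0]+r*np.cos(a),c[1]+r*np.sin(a),z))) for a in th]);return p
def f(c):
    a=ext(c,U+.036,.036);b=ext(c,U,.036)
    return [a[:,0].min()-80,b[:,0].max()-403,max(a[:,1].max(),b[:,1].max())-373]
o=least_squares(f,[.46,.26],diff_step=1e-4);print('top ring',o.x,o.fun)
print('top stage',plane('top',*ti((292+579)/2,(153+440)/2),.018))
# wrist
setw([.5915,.2635,.1517],[180,0,93.56])
w=lambda u,v:(170+(u+.5)/2-.5,(v+.5)/2-.5)
print('wrist stage',plane('wrist',*w(219,99),.018))
def pts(c,z,r): return np.array([proj('wrist',(c[0]+r*np.cos(a),c[1]+r*np.sin(a),z)) for a in th])
def g(c):
    a=pts(c,.018,.044); return [a[:,0].min()-w(122,0)[0],a[:,0].max()-w(317,0)[0],a[:,1].min()-w(0,-2)[1]]
o=least_squares(g,[.46,.26],diff_step=1e-4);print('wrist stage fit',o.x,o.fun)
print('bar pts',plane('wrist',*w(219.5,545),U+.036),plane('wrist',*w(219.5,115),U+.036))
for p in [(173,74,343,362)]: pass
print('plate right edge',[plane('wrist',*w(*q),.018) for q in [(361,70),(338,480)]],'left',[plane('wrist',*w(*q),.018) for q in [(70,60),(100,480)]])
E
```

```text
scene hub [0.6479 0.2639] post [0.6485 0.2672] ring [0.4606 0.2496] stage [0.4577 0.2555] |hr| 0.18777825023166217 |ps| 0.19122795700490758
hub-post [-0.0007 -0.0033] ring-stage [ 0.003  -0.0059]
top ring [0.4599 0.2529] [-5.5595  5.8067 -0.1279]
top stage [0.4588 0.2525]
wrist stage [0.4551 0.2562]
wrist stage fit [0.4605 0.2567] [-0.6284  0.6283  0.0491]
bar pts [0.5854 0.2645] [0.4908 0.2585]
plate right edge [array([0.4398, 0.3175]), array([0.633 , 0.3306])] left [array([0.4439, 0.1903]), array([0.641 , 0.2045])]
```

Emit:
apply_moves([
  [225, [0.02, 0, 0.05], 0],
  [225, [0, 0, 0.05], 0],
  [225, [0, 0, 0.03], 0],
  [225, [0, 0, 0], 0],
  [225, [0, 0, 0], 0],
  [225, [0, 0, 0], 0],
  [225, [0, 0, 0], 0],
  [225, [0, 0, 0], 0],
])

```text
time_s: 21.4
tcp_pos: [0.5915, 0.2648, 0.1451]
eef_rot: [180.0, -0.0, 93.6]
contact_force: [-0.0, 0.1, -5.0]
gripper_width: 0.0199
```

```bash
python3 - <<'E'
from h import *
import cv2
s,c=shot('wrist','w15'); print(s['moment'])
s,c=shot('scene','s15')
cv2.imwrite('pics/s15d.png',cv2.resize(c['frame'][80:150,290:390],None,fx=8,fy=8,interpolation=2))
print(c['frame'].shape); cv2.imwrite('pics/s15e.png',c['frame'])
E
```

```text
21.4 [0.5915 0.2648 0.1451] [179.9942  -0.004   93.5828] [-0.0285  0.126  -4.9786] 0.019895567815389658 [  41.3   21.4   -9.1    0.   -59.4 -127.8]
[0.0247 0.0287 0.0105]
21.45 [0.5915 0.2648 0.1451] [179.9976  -0.0016  93.5829] [ 0.7749 -0.3343 -4.0843] 0.019375773526380115 [  41.3   21.4   -9.1    0.   -59.4 -127.8]
(420, 560, 3)
```

View pics/s15d.png

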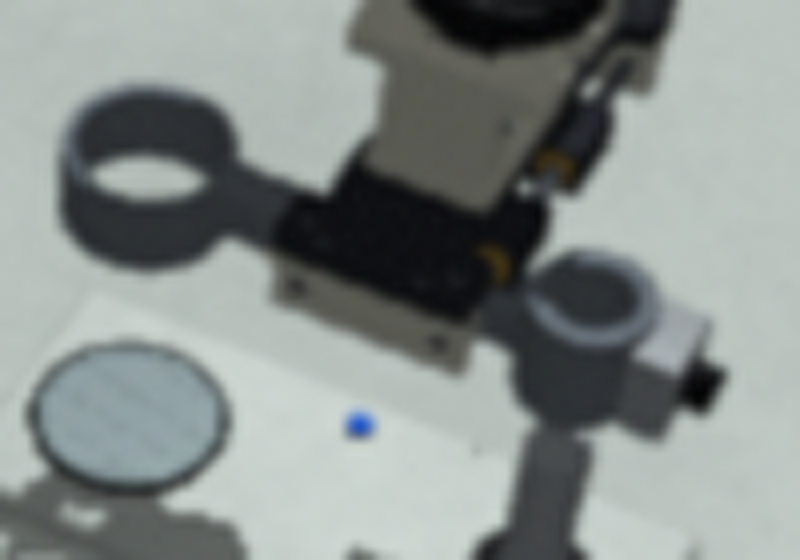

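View pics/w15.png

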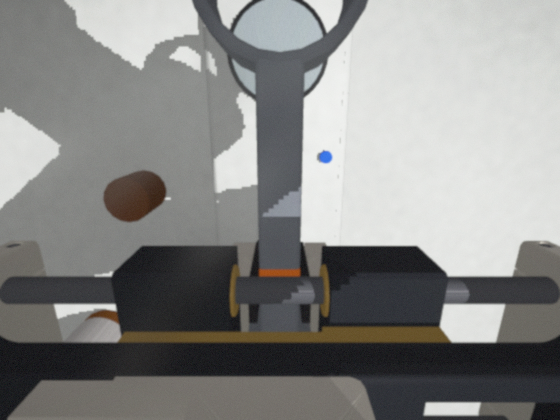

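View pics/s15e.png

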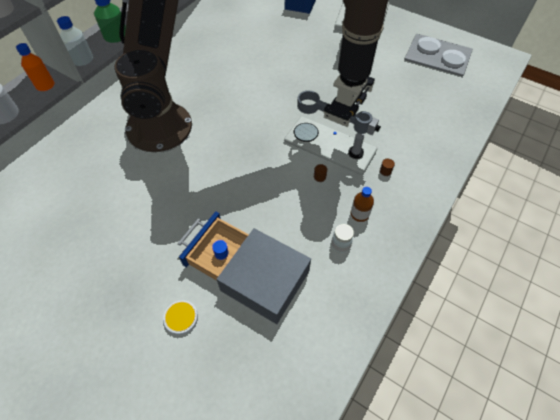

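```bash
python3 - <<'E'
from h import *
np.set_printoptions(precision=4,suppress=True)
s8=lambda u,v:(290+(u+.5)/8-.5,80+(v+.5)/8-.5)
for U in (.1385,.1365):
  print(plane('scene',*s8(592,298),U+.048),plane('scene',*s8(148,152),U+.036))
t=np.array([.5915,.2648]);d=np.array([np.cos(np.radians(3.58)),np.sin(np.radians(3.58))])
print('kinematic hub,ring',t+.057*d,t-.133*d)
P=lambda p:(np.array(p)-[290,80]+.5)*8-.5
print('pred px hub top',P(proj('scene',(*(t+.057*d),.1865))),'ring top',P(proj('scene',(*(t-.133*d),.1745))))
E
```

```text
[0.6475 0.2653] [0.4598 0.2509]
[0.6469 0.2673] [0.4588 0.2528]
kinematic hub,ring [0.6484 0.2684] [0.4588 0.2565]
pred px hub top [597.8063 294.0503] ring top [153.1476 142.7424]
```

```bash
python3 -c "
from plant import close_job
print(close_job())"
```

```text
the job is handed in; nothing more can be done
None
```

I took the blue cap off the post and let it go in the open drawer, where the last picture shows it standing upright. I then gripped the grey bracket at its orange band, carried it over and handed the job in at about 21.5 s, still holding it above the post.

- **Height and level:** the bracket's underside is about 33 mm above the post top. It is level to about 0.6° by eye; I saw a roughly 2 px shift at the ring end after lifting.
- **Load:** the tool force shows only the bracket's weight, about 5 N, with almost no moment.
- **Hub and ring position:** from the arm's pose, the hub is within about 1.5 mm of the post axis and the ring within about 2 mm of the stage centre.
- **Where checks disagreed:** the scene camera puts the hub about 2 mm and the ring about 4–5 mm short of their marks in y. The wrist camera read y about 1.5 mm high against the gripped parts. I moved 1 mm as a compromise and did not settle it further.
- **Other objects:** in the last picture the bottle, jar and dish look unmoved.

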